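Hold a status lamp in the bayonet tester

ROBOT

A 6-joint arm with a two-finger parallel gripper is mounted at the origin on a cart in front of the work surface, level with it; the furniture and walls round the work are solid. World frame = base frame: x ahead of the robot, y to its left, z up, the work surface at z = 0. Lengths are in m, angles in rad, forces in N, time in s.
With the tool pointing down it reaches from about 0.15 to 0.775 m from the base axis. Payload 6.1 kg.
Tool frame: the origin (TCP) lies at the very end of the fingers, on their centre line; the grasp point (between the pads) lies 19 mm behind it; z points along the fingers, y is the line along which they close (so a half turn about z gives the same grasp; the last joint's range is limited). The gripper opens to 85 mm and grips with 20 to 120 N. Pads are 22 mm wide; open, the fingers measure 114 mm over their backs; the gripper's body (76 mm by 85 mm) begins 54 mm behind the grasp point. The pads swing forward as they close: fully open they stand 13 mm farther back than shut.
Start: joints at [-1.226, 0.126, -0.04, 1.405, 0, 1.571], TCP at [0.177, -0.494, 0.198] pointing down, gripper open.
Joint ranges: [-2.72, 2.72], [-0.95, 1.95], [-1.27, 1.35], [-1.78, 2.02], [-1.46, 1.47], [-3.14, 3.14]. Speed limits (rad/s): [2.39, 2.39, 3.01, 3.14, 3.14, 3.14].

INTERFACE

Orientations are given as a unit quaternion [w, x, y, z].
In Python, from workcell import readout, read_camera, robot gives the robot as it stands. The module is installed in compiled form; this text tells all that it offers.
- The arm moves only by the tool servo_tool, never from a script. Its argument "steps" is a list of rows, each an object of numbers: "jaw": the opening in per cent of the stroke, from 0 (shut) to 100 (fully open); "dx", "dy", "dz": the shift along the tool's x, y, z in mm; "roll": the turn about the tool's z in degrees. A call has 1 to 10 rows; each row shifts and turns the commanded pose from where the row before left it, along the tool's axes as they then stand; what a row does not reach is not made up. A row lasts 1/12 s, in which the tool goes at most 41.7 mm and 7.16 degrees, less where a joint would pass 70% of its speed; a pose out of reach is approached as far as the arm can. A call is refused whole if a number of a shift passes 41.7 or a number of a turn 7.16, either way. A call with a gripper value outside its range is refused whole. The fingers move at their own pace and stop on an object; "force" is the grip in N (left out, the last holds). Time passes only in rows, so rows that do not move let the fingers close. It gives the time, the measured TCP pose, the force, the opening and the grip force at its end, in the units of the state.
- readout.read_state(): the state, without advancing time (a new reading comes with each control period).
- read_camera(name): name is "scene" or "top"; returns a dict with "img" (400x640x3 uint8, red, green, blue), "mtx" (3x3 intrinsics, pixels), "D" ([k1, k2, p1, p2, k3] as OpenCV has them; the pictures are not rectified), "xyz" and "orientation" of the camera in the world. Camera axes: x right, y down, z forward; pixel columns grow to the right and rows downward; lengths in m; the calibration is good to about 2 mm. A picture is of the moment at which its call begins. There is no depth.
- robot.job_done(): hands the job in; it is judged then, once.
The state is a dict: "time_s": time; "qpos": joint angles; "dq": joint speeds; "joint_torque": joint torques, N m; "position": TCP position; "tool_rot": TCP orientation; "ft_force": force on the tool from outside, world axes, zero at the start; "torque": the same for the moment, N m; "gripper_width": finger opening in m; "finger_force": force on a finger pad.
Only numpy, scipy, OpenCV 4.12 (cv2) and the standard library are available. Lean on these libraries where they do the work, as an engineer would, in place of code of your own. Each camera call takes 0.05 s, during which the arm holds its last target. There are 200 camera calls.

TASK

Test the spare amber status lamp: pick it up, fit it into the bayonet socket of the grey lamp tester, push it fully down against the spring and twist it a quarter turn clockwise (seen from above) until it stops. The tester makes contact only while the lamp is held there, so finish with the gripper still holding the lamp pressed fully home and turned to the stop. Leave the blue lamp and the glass beaker standing where they are.

Things in the scene. Friction and masses are not known exactly. Their poses are not given: they have to be found in the camera images.
- amber_lamp: Plug-in lamp with AMBER (orange) flange and dome, loose, standing upright on the worktop, about 120 g, 83 mm high. Origin: centre of its foot (underside); z is its axis, upward. Aluminium stem 31 mm diameter, 28 mm long, lowest 5 mm tapered to 25 mm; above it a flange 56 mm diameter, heights 28 to 33 mm. A half turn about z gives the same lamp.
- amber_lamp_lugs (a point): On the amber lamp's axis, 13 mm above its foot, axes as the lamp's: two brass bayonet lugs stick out along the lamp's +x and -x to 25 mm from the axis, 9 mm wide, at heights 10 to 16 mm above the foot. A white dot on the flange stands above each lug.
- amber_lamp_grip (a point): Point to grip on the amber lamp: on its axis, 56 mm above the foot, axes as the lamp's. Black grip with flat sides, 46 mm long (lamp's x, in line with the lugs) by 18 mm thick (y), heights 33 to 70 mm above the foot; take it across the 18 mm. Above it a dome 17 mm in diameter up to 83 mm.
- blue_lamp: The same lamp with BLUE flange and dome, standing upright; not to be disturbed. Origin and axes as the amber lamp's.
- tester: Lamp tester fixed to the worktop: grey enclosure 120 (x) x 110 (y) mm, 40 mm high, an aluminium collar 72 mm in diameter on the middle of its top. Origin: on the socket's vertical axis, at worktop level. The lamp goes in foot first, lugs through the two entry slots along the tester's +x and -x, either way round.
- socket_mouth (a point): Centre of the socket's hole at the top of the collar, 45 mm above the worktop; x along the entry slots. The collar is a lip 5 mm thick with a 34 mm round hole and two slots 13 mm wide reaching 28 mm from the axis. A black dot lies beyond each slot, a green dot where the lug ends, 85 degrees clockwise.
- lamp_home (a point): Where the centre of the lamp's foot is when fully home, 20 mm above the worktop on the socket's axis (firm stop). Only when the foot is less than 24 mm above the worktop are the lugs below the lip and free to turn, clockwise from above only. Let go, the turned lamp rises 4 mm until its lugs bear on the lip: no longer home.
- plunger (a joint): Sprung plunger in the socket that the lamp's foot presses: metres pressed down, 0 free (top 34 mm above the worktop, 2 N), 0.014 fully home (7 N, then a firm stop). Arm and grip give a little under this load: press a few mm beyond, on to the stop.
- contact_ring (a joint): Spring-return contact ring inside the socket: radians turned clockwise by the lugs, 0 at rest, 1.35 at the stop. The lugs meet it after the lamp has turned about 0.12 rad, so the lamp turns about 1.47 rad in all; spring torque up to 0.17 Nm, plus friction.
- beaker: Small glass beaker with pink contents, 58 mm diameter, 69 mm high, loose; not to be disturbed. Origin: centre of its underside.
Mind the look-alikes: they are no part of the job. Leave any green look-alike of the amber_lamp alone.

How it is judged:
By the outcome, as a careful person would: the job done as asked, in the order asked, and still so for the second after the job is handed in, while the arm keeps its last pose, push and grip.
It also fails if it takes over 38 s, if anything falls off the work surface, if the arm or the gripper's body presses on something with over 40 N, if the wrist force passes 120 N, or if a joint passes its speed limit or range.

## Working session

There is one attempt and no reset: what is moved stays moved. The work goes in short steps, Python scripts to look and compute and a tool call to move; the robot and the scene stay as the last step left them, time stands still between calls to the robot, and variables do not carry over. Pictures are saved under pics/ and viewed, at most 10 in all, crops included, and the job is handed in when it is done.

Besides the shell and the picture viewer there is one more tool, called after "Call:" as name(argument=value, ...), one argument or row to a line, values as JSON. servo_tool: Moves the arm, as the interface text tells. Its arguments: {"type":"object","properties":{"steps":{"type":"array"},"force":{"type":"number"}},"required":["steps"]}

```bash
mkdir -p pics; cat > h.py <<'E'
import numpy as np, cv2
from scipy.spatial.transform import Rotation as R
from workcell import readout, read_camera, robot
def Rm(q): return R.from_quat([q[1],q[2],q[3],q[0]]).as_matrix()
def cast(c,px,z):
    u=cv2.undistortPoints(np.array(px,float).reshape(-1,1,2),c["mtx"],np.array(c["D"],float)).reshape(-1,2)
    d=np.c_[u,np.ones(len(u))]@Rm(c["orientation"]).T
    o=np.array(c["xyz"]); return o+d*((z-o[2])/d[:,2])[:,None]
def proj(c,P):
    M=Rm(c["orientation"]).T; rv,_=cv2.Rodrigues(M)
    return cv2.projectPoints(np.array(P,float).reshape(-1,1,3),rv,-M@np.array(c["xyz"]),c["mtx"],np.array(c["D"],float))[0].reshape(-1,2)
def save(n,im): cv2.imwrite("pics/"+n,im[...,::-1])
E
python3 - <<'E'
from h import *
for n in("scene","top"):
    c=read_camera(n); save(n+"0.png",c["img"]); print(n,c["xyz"],Rm(c["orientation"]).round(2).tolist(),c["mtx"])
s=readout.read_state(); print(s)
E
```

```text
scene [ 0.04801398 -0.85660578  0.55705632] [[0.84, -0.25, 0.49], [-0.55, -0.39, 0.74], [0.01, -0.88, -0.47]] [[506.52787499   0.         319.81583622]
 [  0.         506.52787499 203.46024791]
 [  0.           0.           1.        ]]
top [ 0.43372368 -0.06523614  0.95636272] [[-0.03, -0.99, 0.13], [-1.0, 0.03, 0.01], [-0.01, -0.13, -0.99]] [[423.48942163   0.         323.55382525]
 [  0.         423.48942163 202.95159743]
 [  0.           0.           1.        ]]
{'time_s': 0.1, 'qpos': array([-1.22599933e+00,  1.26360731e-01, -4.05220143e-02,  1.40540072e+00,
        3.19926015e-06,  1.57083075e+00]), 'dq': array([-0.00061439, -0.00087606,  0.00397534,  0.00161388, -0.00181806,
        0.00054572]), 'joint_torque': array([ 2.93535613e-04, -4.36903274e+01,  3.53606021e+01,  1.36994611e-02,
       -1.32107293e-04,  1.38628667e-05]), 'position': array([ 0.17731135, -0.49370325,  0.19727797]), 'tool_rot': array([-7.32816807e-04,  9.85178829e-01,  1.71528778e-01, -1.25992495e-04]), 'ft_force': array([-0.1060455 ,  0.1324267 ,  0.09520643]), 'torque': array([ 0.01762088,  0.04490091, -0.03145465]), 'finger_force': 0.0, 'gripper_width': 0.08536021897192705}
```

View pics/scene0.png

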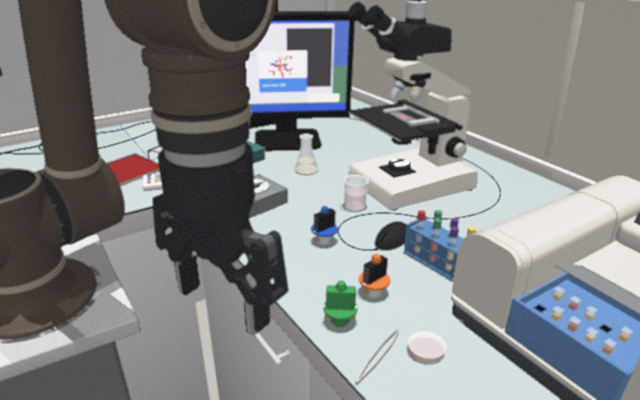

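View pics/top0.png

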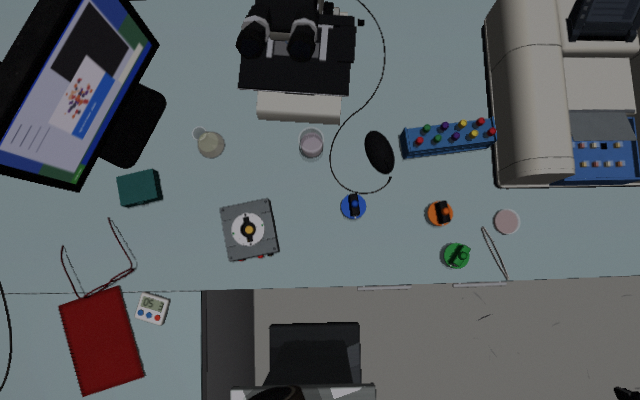

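The scene view shows the orange lamp at (375,278), the green one at (340,300), the blue one at (324,225) and the beaker at (355,192). In the top view they are orange (440,213), green (456,255), blue (353,206) and tester (249,230). The lamp at (440,213) fits the description: orange flange and dome with a black grip. I'll measure it and confirm in one crop.

```bash
python3 - <<'E'
from h import *
c=read_camera("top"); im=c["img"]
a=cv2.resize(im[185:245,410:470],(390,390),interpolation=cv2.INTER_CUBIC)
b=cv2.resize(im[190:270,210:290],(390,390),interpolation=cv2.INTER_CUBIC)
save("crop1.png",np.hstack([a,b]))
hsv=cv2.cvtColor(im,cv2.COLOR_RGB2HSV)
m=cv2.inRange(hsv,(5,150,90),(20,255,255)); m[:, :415]=0; m[:,465:]=0; m[:190]=0;m[240:]=0
ys,xs=np.nonzero(m); pts=np.c_[xs,ys].astype(np.float32)
(cx,cy),r=cv2.minEnclosingCircle(pts); e=cv2.fitEllipse(cv2.convexHull(pts.astype(np.int32)))
print("amber",cx,cy,r,e,cast(c,[(cx,cy),e[0]],0.033))
# grip: dark inside
k=(im.max(2)<60).astype(np.uint8); k[:, :425]=0;k[:,455:]=0;k[:198]=0;k[228:]=0
ys,xs=np.nonzero(k); p=cast(c,np.c_[xs,ys],0.07)[:,:2]; q=p-p.mean(0); w,v=np.linalg.eigh(q.T@q/len(q)); print("grip",p.mean(0),len(p),np.sqrt(w),np.degrees(np.arctan2(v[1,1],v[0,1])))
# tester enclosure & collar
g=cv2.cvtColor(im,cv2.COLOR_RGB2GRAY)
t=(g[190:270,210:290])
t2=(hsv[190:270,210:290,2]>150)&(hsv[190:270,210:290,1]<40)
n,l,st,ce=cv2.connectedComponentsWithStats(t2.astype(np.uint8))
for i in range(1,n):
    if st[i,4]>100: print(st[i],ce[i]+[210,190])
E
```

```text
amber 439.6947021484375 212.87168884277344 12.488097190856934 ((439.62652587890625, 213.16497802734375), (23.614017486572266, 24.834728240966797), 115.8472900390625) [[ 0.52020438 -0.31268263  0.033     ]
 [ 0.51956367 -0.31249043  0.033     ]]
grip [ 0.51630305 -0.30130852] 275 [0.01262058 0.01438672] 146.09909092049736
[ 22  24  17  31 230] [238.5        230.72173913]
[ 37  24  17  31 230] [256.61304348 226.99130435]
```

View pics/crop1.png

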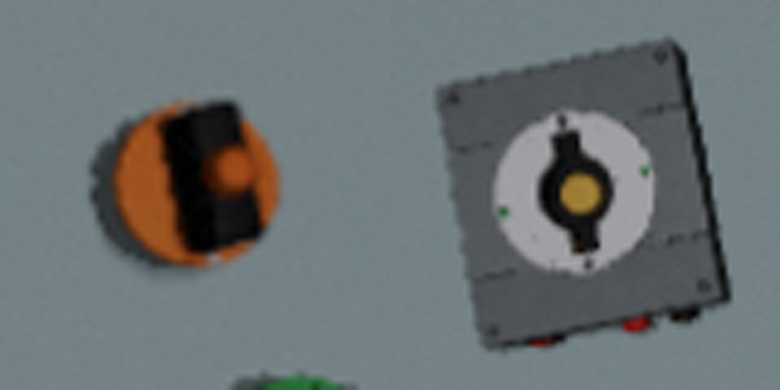

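The crop shows the orange lamp with its black grip, the dome at about (445,211) and the tester with black dots at (248±3, 229±15). The grip and the slots are nearly parallel. Next I'll get the exact angles and check the lamp position across the two views.

```bash
python3 - <<'E'
from h import *
c=read_camera("top"); im=c["img"].astype(int); s=read_camera("scene")
# tester from crop pixels
cp=lambda x,y:((x-390)/4.875+210-.4,y/4.875+190-.4)
P=cast(c,[cp(562,120),cp(588,264),cp(503,211),cp(644,171)],.045)[:,:2]
print("mid",P[:2].mean(0),P[2:].mean(0),"ang",[np.degrees(np.arctan2(*(P[i]-P[i+1])[::-1])) for i in(0,2)])
hsv=cv2.cvtColor(c["img"],cv2.COLOR_RGB2HSV)
m=((hsv[...,2]>130)&(hsv[...,1]<40)); m[:195]=0;m[265:]=0;m[:,:215]=0;m[:,285:]=0
h=cv2.convexHull(np.argwhere(m)[:,::-1].astype(np.int32)); Q=cast(c,h.reshape(-1,2),.045)[:,:2].astype(np.float32)
A=np.c_[2*Q,np.ones(len(Q))]; x=np.linalg.lstsq(A,(Q**2).sum(1),rcond=None)[0]; print("collar",x[:2],np.sqrt(x[2]+x[:2]@x[:2]))
# lamp grip
d=((c["img"].max(2)<75)).astype(np.uint8); d[:195]=0;d[230:]=0;d[:,:428]=0;d[:,:434]*=1;d[:,456:]=0
n,l,st,ce=cv2.connectedComponentsWithStats(d); i=1+st[1:,4].argmax(); pts=np.argwhere(l==i)[:,::-1].astype(np.int32); print(st[i],cv2.minAreaRect(pts))
e=lambda x,y:(x/6.5+410-.4,y/6.5+185-.4)
# right top edge of grip at z=.07 ; dome centre z~.08
G=cast(c,[e(240,105),e(263,235)],.07)[:,:2]; v=G[0]-G[1]; print("grip ang",np.degrees(np.arctan2(v[1],v[0])),np.linalg.norm(v))
print("dome top",cast(c,[e(234,170)],.081),"white dot",cast(c,[e(212,257)],.033))
hs=cv2.cvtColor(s["img"],cv2.COLOR_RGB2HSV); m=cv2.inRange(hs,(5,150,90),(20,255,255)); m[:,:355]=0;m[:,395:]=0;m[:250]=0;m[300:]=0
ys,xs=np.nonzero(m); k=ys>265; (cx,cy),_,_=cv2.fitEllipse(cv2.convexHull(np.c_[xs[k],ys[k]].astype(np.int32)));print("scene flange",cast(s,[(cx,cy)],.031)); 
dm=ys<264;print("scene dome",cast(s,[(xs[dm].mean(),ys[dm].mean())],.077))
E
```

```text
mid [0.49769648 0.10725186] [0.49802183 0.10789062] ang [np.float64(9.67949022769328), np.float64(104.09800498212273)]
collar [0.49773925 0.10349323] 0.10584216197176079
[434 201  17  23 241] ((441.8846435546875, 211.92306518554688), (22.161123275756836, 12.747549057006836), 78.69007110595703)
grip ang 6.232752664552965 0.04283849052967991
dome top [[ 0.51972483 -0.31246823  0.081     ]] white dot [[ 0.49529114 -0.31663318  0.033     ]]
scene flange [[ 0.52138855 -0.3124081   0.031     ]]
scene dome [[ 0.51985497 -0.31564875  0.077     ]]
```

Call:
servo_tool(
  steps=[
    {"roll":-7},
    {"roll":-7},
    {"roll":-7},
    {"roll":-7},
    {"roll":-7},
    {"roll":-7},
    {"roll":-7},
    {"roll":-7},
    {"roll":-7},
    {"roll":-7},
  ],
  force=60,
)

```text
validation failed for argument at $.st...
```

Call:
servo_tool(
  steps=[
    {"roll":-7},
    {"roll":-7},
    {"roll":-7},
    {"roll":-7},
    {"roll":-7},
    {"roll":-7},
    {"roll":-7},
    {"roll":-7},
    {"roll":-7},
    {"roll":-7},
  ],
)

```text
validation failed for argument at $.st...
```

Call:
servo_tool(
  steps=[
    {"roll":-7},
    {"roll":-7},
    {"roll":-7},
    {"roll":-7},
    {"roll":-0.3},
  ],
)

```text
validation failed for argument at $.st...
```

Call:
servo_tool(
  steps=[
    {"jaw":100,"dx":0,"dy":0,"dz":0,"roll":-7},
    {"jaw":100,"dx":0,"dy":0,"dz":0,"roll":-7},
    {"jaw":100,"dx":0,"dy":0,"dz":0,"roll":-7},
    {"jaw":100,"dx":0,"dy":0,"dz":0,"roll":-7},
    {"jaw":100,"dx":0,"dy":0,"dz":0,"roll":-7},
    {"jaw":100,"dx":0,"dy":0,"dz":0,"roll":-7},
    {"jaw":100,"dx":0,"dy":0,"dz":0,"roll":-7},
    {"jaw":100,"dx":0,"dy":0,"dz":0,"roll":-7},
    {"jaw":100,"dx":0,"dy":0,"dz":0,"roll":-7},
    {"jaw":100,"dx":0,"dy":0,"dz":0,"roll":-7},
  ],
  force=60,
)

```text
time_s: 1.08
position: [0.1774, -0.494, 0.1978]
tool_rot: [-0.0, 0.706, 0.708, 0.0]
ft_force: [1.3, -0.6, -0.4]
gripper_width: 0.0854
finger_force: 0.0
```

Call:
servo_tool(
  steps=[
    {"jaw":100,"dx":0,"dy":0,"dz":0,"roll":-7},
    {"jaw":100,"dx":0,"dy":0,"dz":0,"roll":-7},
    {"jaw":100,"dx":0,"dy":0,"dz":0,"roll":-7},
    {"jaw":100,"dx":0,"dy":0,"dz":0,"roll":-7},
    {"jaw":100,"dx":0,"dy":0,"dz":0,"roll":-7},
    {"jaw":100,"dx":0,"dy":0,"dz":0,"roll":-7},
    {"jaw":100,"dx":0,"dy":0,"dz":0,"roll":-7},
    {"jaw":100,"dx":0,"dy":0,"dz":0,"roll":-7},
    {"jaw":100,"dx":0,"dy":0,"dz":0,"roll":-7},
    {"jaw":100,"dx":0,"dy":0,"dz":0,"roll":-7},
  ],
)

```text
time_s: 1.92
position: [0.1774, -0.494, 0.1978]
tool_rot: [-0.0, 0.173, 0.985, 0.0]
ft_force: [-0.2, 0.1, 0.2]
gripper_width: 0.0856
finger_force: 0.0
```

Call:
servo_tool(
  steps=[
    {"jaw":100,"dx":0,"dy":0,"dz":0,"roll":-7},
    {"jaw":100,"dx":0,"dy":0,"dz":0,"roll":-7},
    {"jaw":100,"dx":0,"dy":0,"dz":0,"roll":-7},
    {"jaw":100,"dx":0,"dy":0,"dz":0,"roll":-7},
    {"jaw":100,"dx":0,"dy":0,"dz":0,"roll":0},
  ],
)

```text
time_s: 2.33
position: [0.1774, -0.494, 0.1979]
tool_rot: [-0.0, -0.069, 0.998, 0.0]
ft_force: [0.1, 1.0, 0.5]
gripper_width: 0.0854
finger_force: 0.0
```

Call:
servo_tool(
  steps=[
    {"jaw":100,"dx":-36.4,"dy":13.3,"dz":0,"roll":0},
    {"jaw":100,"dx":-36.4,"dy":13.3,"dz":0,"roll":0},
    {"jaw":100,"dx":-36.4,"dy":13.3,"dz":0,"roll":0},
    {"jaw":100,"dx":-36.4,"dy":13.3,"dz":0,"roll":0},
    {"jaw":100,"dx":-36.4,"dy":13.3,"dz":0,"roll":0},
    {"jaw":100,"dx":-36.4,"dy":13.3,"dz":0,"roll":0},
    {"jaw":100,"dx":-36.4,"dy":13.3,"dz":0,"roll":0},
    {"jaw":100,"dx":-36.4,"dy":13.3,"dz":0,"roll":0},
    {"jaw":100,"dx":-36.4,"dy":13.3,"dz":0,"roll":0},
    {"jaw":100,"dx":-36.4,"dy":13.3,"dz":0,"roll":0},
  ],
)

```text
time_s: 3.17
position: [0.5217, -0.3119, 0.198]
tool_rot: [0.0, -0.066, 0.998, -0.0]
ft_force: [0.6, -1.5, 0.3]
gripper_width: 0.0855
finger_force: 0.0
```

Call:
servo_tool(
  steps=[
    {"jaw":100,"dx":0,"dy":0,"dz":20,"roll":0},
    {"jaw":100,"dx":0,"dy":0,"dz":20,"roll":0},
    {"jaw":100,"dx":0,"dy":0,"dz":0,"roll":0},
    {"jaw":100,"dx":0,"dy":0,"dz":0,"roll":0},
  ],
)

```text
time_s: 3.5
position: [0.5194, -0.3126, 0.157]
tool_rot: [-0.001, -0.067, 0.998, 0.001]
ft_force: [-0.5, 1.5, 0.4]
gripper_width: 0.0855
finger_force: 0.0
```

```bash
python3 - <<'E'
from h import *
c=read_camera("scene"); save("s2.png",np.ascontiguousarray(cv2.resize(c["img"][150:350,240:500],(780,600)))); s=readout.read_state(); print(s["position"],s["qpos"])
E
```

```text
[ 0.51982949 -0.31318909  0.1583551 ] [-5.42240207e-01  2.84739884e-01  7.03421806e-02  1.35702479e+00
 -7.31512467e-06 -6.75580439e-01]
```

View pics/s2.png

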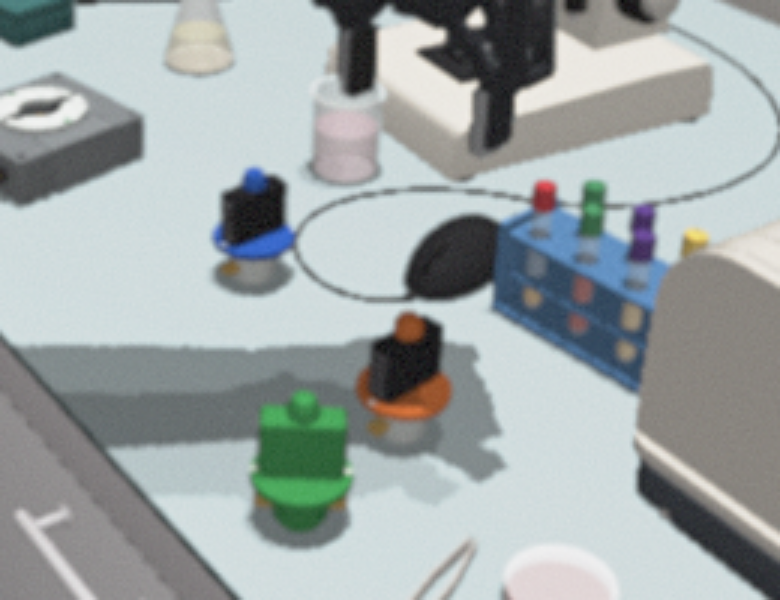

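The shadow and the two fingers lie over the amber lamp, at (405,370) in this crop, and nothing is in the way. I'll go down and grip it.

Call:
servo_tool(
  steps=[
    {"jaw":100,"dx":0,"dy":0,"dz":30,"roll":0},
    {"jaw":100,"dx":0,"dy":0,"dz":30,"roll":0},
    {"jaw":100,"dx":0,"dy":0,"dz":30,"roll":0},
    {"jaw":100,"dx":0,"dy":0,"dz":20,"roll":0},
    {"jaw":100,"dx":0,"dy":0,"dz":10,"roll":0},
    {"jaw":60,"dx":0,"dy":0,"dz":0,"roll":0},
    {"jaw":40,"dx":0,"dy":0,"dz":0,"roll":0},
    {"jaw":25,"dx":0,"dy":0,"dz":0,"roll":0},
    {"jaw":10,"dx":0,"dy":0,"dz":0,"roll":0},
    {"jaw":0,"dx":0,"dy":0,"dz":0,"roll":0},
  ],
)

```text
time_s: 4.38
position: [0.5211, -0.3138, 0.0397]
tool_rot: [0.001, -0.068, 0.998, -0.001]
ft_force: [-0.7, 0.8, 0.5]
gripper_width: 0.0258
finger_force: 0.0
```

Call:
servo_tool(
  steps=[
    {"jaw":0,"dx":0,"dy":0,"dz":0,"roll":0},
    {"jaw":0,"dx":0,"dy":0,"dz":0,"roll":0},
    {"jaw":0,"dx":0,"dy":0,"dz":0,"roll":0},
    {"jaw":0,"dx":0,"dy":0,"dz":0,"roll":0},
    {"jaw":0,"dx":0,"dy":0,"dz":0,"roll":0},
  ],
)

```text
time_s: 4.8
position: [0.521, -0.3137, 0.0395]
tool_rot: [0.001, -0.068, 0.998, -0.001]
ft_force: [-1.2, 0.2, 5.9]
gripper_width: 0.0123
finger_force: 58.6
```

The width reads 12.3 mm instead of 18 mm, so I'll look before lifting.

```bash
python3 - <<'E'
from h import *
c=read_camera("scene"); a=cv2.resize(c["img"][220:320,320:440],(720,600),interpolation=cv2.INTER_CUBIC); save("s3.png",a); s=readout.read_state(); print(s["gripper_width"],s["finger_force"],s["ft_force"],s["torque"])
E
```

```text
0.012871246635590462 58.57355567626655 [-0.21833793 -1.00998509  5.15155811] [ 0.00252815  0.13378643 -0.01027469]
```

View pics/s3.png

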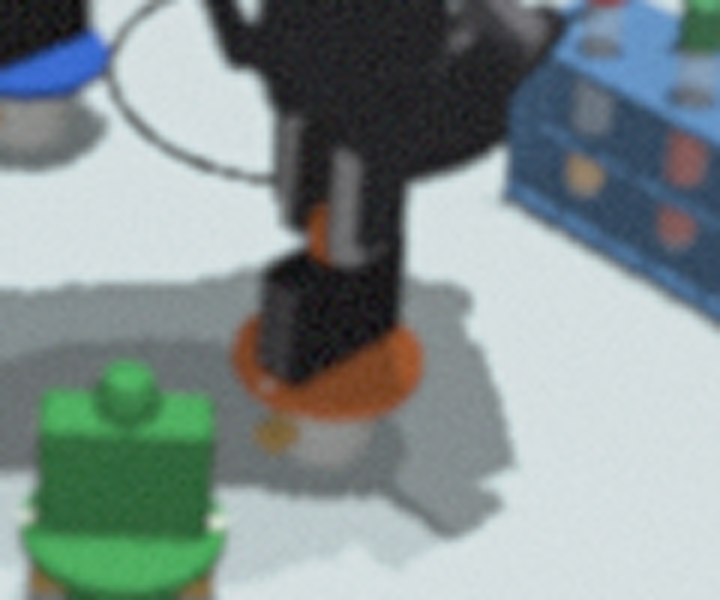

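```bash
python3 - <<'E'
from h import *
c=read_camera("scene"); s=readout.read_state(); p=s["position"]; M=Rm(s["tool_rot"])
f=lambda q:((proj(c,q)-[320,220])*6).round(0).tolist()
print(p,[ (o,f([p+M@np.array(o)])) for o in((0,0,0),(0,.009,0),(0,-.009,0),(0,-.009,-.03),(0,0,-.03),(.011,-.009,-.03))])
L=np.array([.520,-.3125,0]); print("lamp foot,grip top,dome top",f([L,L+[0,0,.07],L+[0,0,.083]]))
a=cv2.resize(c["img"][220:320,320:440],(720,600),interpolation=cv2.INTER_CUBIC); a=(255*(np.clip(a,0,90)/90.)**.6).astype(np.uint8); save("s4.png",a)
E
```

```text
[ 0.5210234  -0.31368783  0.03951385] [((0, 0, 0), [[329.0, 338.0]]), ((0, 0.009, 0), [[306.0, 324.0]]), ((0, -0.009, 0), [[351.0, 352.0]]), ((0, -0.009, -0.03), [[358.0, 265.0]]), ((0, 0, -0.03), [[335.0, 251.0]]), ((0.011, -0.009, -0.03), [[331.0, 280.0]])]
lamp foot,grip top,dome top [[315.0, 446.0], [330.0, 249.0], [333.0, 211.0]]
```

View pics/s4.png

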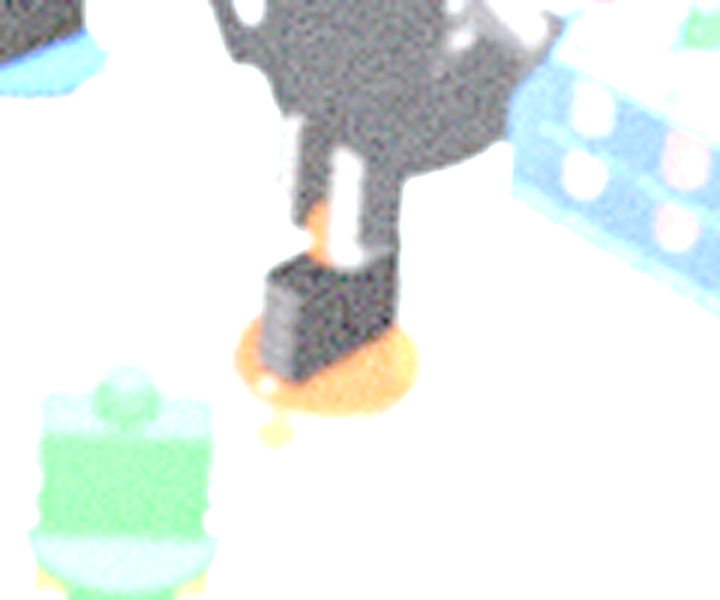

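```bash
python3 - <<'E'
from h import *
c=read_camera("scene"); s=readout.read_state(); M=Rm(s["tool_rot"]); p=np.array([.5198,-.3132,.158])
for zo in(0,-.013,-.03,-.043): print(zo,((proj(c,[p+M@[0,y,zo] for y in(-.0425,.0425)])-[240,150])*3).round().tolist())
print(s["qpos"].round(3).tolist(),s["position"],s["ft_force"])
E
```

```text
0 [[475.0, 230.0], [360.0, 171.0]]
-0.013 [[477.0, 208.0], [361.0, 150.0]]
-0.03 [[480.0, 180.0], [362.0, 123.0]]
-0.043 [[482.0, 157.0], [363.0, 102.0]]
[-0.542, 0.321, -0.144, 1.103, -0.0, -0.677] [ 0.52103573 -0.3136749   0.03950467] [ 0.14855728 -0.77606963  4.91689291]
```

The fingertips sit about 31 mm higher than the reported TCP. They hold only the dome at (320,235), and the same offset shows in the earlier picture. I'll open, go down 32 mm and grip again.

Call:
servo_tool(
  steps=[
    {"jaw":70,"dx":0,"dy":0,"dz":0,"roll":0},
    {"jaw":70,"dx":0,"dy":0,"dz":0,"roll":0},
    {"jaw":70,"dx":0,"dy":0,"dz":0,"roll":0},
    {"jaw":70,"dx":0,"dy":0,"dz":0,"roll":0},
    {"jaw":70,"dx":0,"dy":0,"dz":8,"roll":0},
    {"jaw":70,"dx":0,"dy":0,"dz":8,"roll":0},
    {"jaw":70,"dx":0,"dy":0,"dz":8,"roll":0},
    {"jaw":70,"dx":0,"dy":0,"dz":0,"roll":0},
  ],
)

```text
time_s: 5.62
position: [0.5187, -0.3123, 0.0112]
tool_rot: [-0.002, -0.068, 0.998, 0.001]
ft_force: [-1.5, -0.1, -0.7]
gripper_width: 0.0596
finger_force: 0.0
```

```bash
python3 - <<'E'
from h import *
c=read_camera("scene"); a=cv2.resize(c["img"][220:320,320:440],(720,600),interpolation=cv2.INTER_CUBIC); a=(255*(np.clip(a,0,130)/130.)**.6).astype(np.uint8); save("s5.png",a)
s=readout.read_state(); print(s["position"],s["ft_force"],s["gripper_width"])
E
```

```text
[ 0.51904606 -0.31251424  0.01216951] [-0.04857729  0.24609647 -0.05053052] 0.0595552751466841
```

View pics/s5.png

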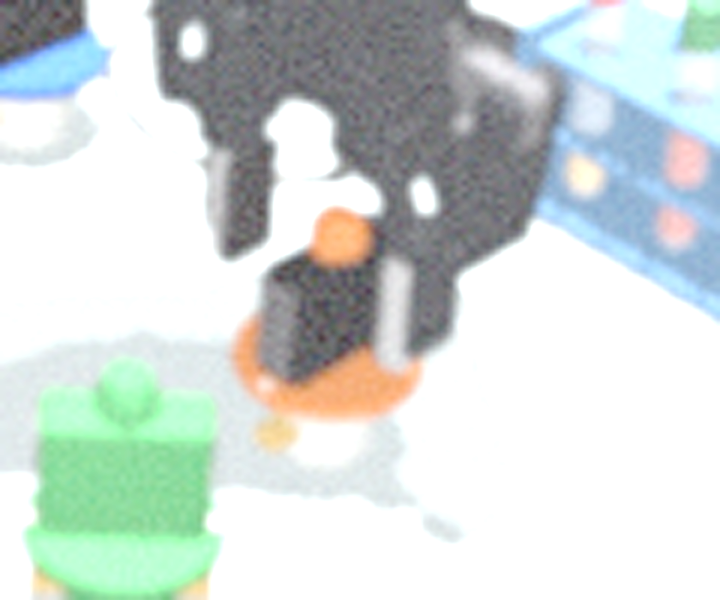

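```bash
python3 - <<'E'
from h import *
c=read_camera("scene"); s=readout.read_state(); M=Rm(s["tool_rot"]); p=s["position"]; p[2]=0
for z in(.035,.045,.055): print(z,((proj(c,[p+M@[x,y,0]+[0,0,z] for x,y in((.011,-.03),(.011,.03),(-.011,-.04))])-[320,220])*6).round().tolist())
E
```

```text
0.035 [[372.0, 414.0], [222.0, 319.0], [451.0, 400.0]]
0.045 [[374.0, 385.0], [223.0, 291.0], [454.0, 371.0]]
0.055 [[377.0, 356.0], [225.0, 262.0], [457.0, 342.0]]
```

The fingertips are now about 54 mm up, straddling the grip, and will be near 44 mm once closed. I'll go down 5 mm more and close.

Call:
servo_tool(
  steps=[
    {"jaw":70,"dx":0,"dy":0,"dz":5,"roll":0},
    {"jaw":40,"dx":0,"dy":0,"dz":0,"roll":0},
    {"jaw":25,"dx":0,"dy":0,"dz":0,"roll":0},
    {"jaw":10,"dx":0,"dy":0,"dz":0,"roll":0},
    {"jaw":0,"dx":0,"dy":0,"dz":0,"roll":0},
    {"jaw":0,"dx":0,"dy":0,"dz":0,"roll":0},
    {"jaw":0,"dx":0,"dy":0,"dz":0,"roll":0},
    {"jaw":0,"dx":0,"dy":0,"dz":0,"roll":0},
  ],
  force=80,
)

```text
time_s: 6.38
position: [0.5205, -0.3134, 0.0094]
tool_rot: [0.0, -0.068, 0.998, -0.0]
ft_force: [0.2, -0.6, 3.2]
gripper_width: 0.0169
finger_force: 78.6
```

Call:
servo_tool(
  steps=[
    {"jaw":0,"dx":0,"dy":0,"dz":-20,"roll":0},
    {"jaw":0,"dx":0,"dy":0,"dz":-35,"roll":0},
    {"jaw":0,"dx":0,"dy":0,"dz":-35,"roll":0},
    {"jaw":0,"dx":0,"dy":0,"dz":-20,"roll":-1.6},
    {"jaw":0,"dx":0,"dy":0,"dz":0,"roll":0},
    {"jaw":0,"dx":-2.1,"dy":19,"dz":0,"roll":0},
    {"jaw":0,"dx":-4.3,"dy":38.1,"dz":0,"roll":0},
    {"jaw":0,"dx":-4.3,"dy":38.1,"dz":0,"roll":0},
    {"jaw":0,"dx":-4.3,"dy":38.1,"dz":0,"roll":0},
    {"jaw":0,"dx":-4.3,"dy":38.1,"dz":0,"roll":0},
  ],
)

```text
time_s: 7.22
position: [0.5102, -0.1393, 0.1175]
tool_rot: [-0.001, -0.081, 0.997, 0.0]
ft_force: [0.9, 0.7, -2.0]
gripper_width: 0.0169
finger_force: 78.3
```

Call:
servo_tool(
  steps=[
    {"jaw":0,"dx":-4.3,"dy":38.1,"dz":0,"roll":0},
    {"jaw":0,"dx":-4.3,"dy":38.1,"dz":0,"roll":0},
    {"jaw":0,"dx":-4.3,"dy":38.1,"dz":0,"roll":0},
    {"jaw":0,"dx":-4.3,"dy":38.1,"dz":0,"roll":0},
    {"jaw":0,"dx":-4.3,"dy":38.1,"dz":0,"roll":0},
    {"jaw":0,"dx":-4.3,"dy":38.1,"dz":0,"roll":0},
    {"jaw":0,"dx":-2.1,"dy":19,"dz":0,"roll":0},
    {"jaw":0,"dx":0,"dy":0,"dz":0,"roll":0},
    {"jaw":0,"dx":0,"dy":0,"dz":0,"roll":0},
    {"jaw":0,"dx":0,"dy":0,"dz":0,"roll":0},
  ],
)

```text
time_s: 8.05
position: [0.4981, 0.1074, 0.1181]
tool_rot: [-0.001, -0.082, 0.997, -0.0]
ft_force: [-0.1, 0.9, -1.4]
gripper_width: 0.0168
finger_force: 78.5
```

```bash
python3 - <<'E'
from h import *
c=read_camera("scene"); save("s6f.png",c["img"]); t=read_camera("top"); save("t6f.png",t["img"])
s=readout.read_state(); print(s["position"],s["tool_rot"],s["ft_force"],s["gripper_width"],s["qpos"].round(2))
f=proj(c,[[.498,.1075,.045],[.498,.1075,.12]]); print(f)
x,y=int(f[0,0])-65,int(f[0,1])-80; x=max(x,0);y=max(y,0)
save("s6.png",np.hstack([cv2.resize(c["img"][y:y+120,x:x+130],(433,400),interpolation=cv2.INTER_CUBIC),cv2.resize(t["img"][180:280,200:290],(360,400),interpolation=cv2.INTER_CUBIC)])); print(x,y)
E
```

```text
[0.49846277 0.10678917 0.11851656] [-4.16543588e-04 -8.07297578e-02  9.96735923e-01 -1.82362794e-04] [-0.07829348  0.72171555 -1.5155801 ] 0.016922729137153144 [ 0.21  0.11 -0.23  1.23 -0.    0.05]
[[253.08203295 186.35183785]
 [251.37168719 156.31033874]]
188 106
```

View pics/s6.png

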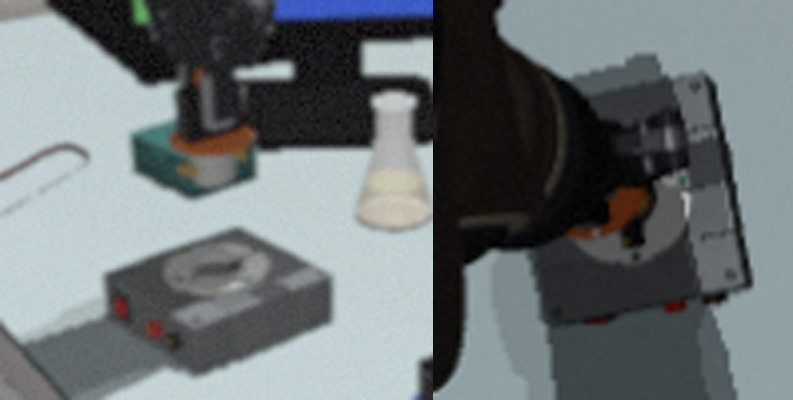

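The lamp hangs upright above the socket, with its foot at crop (213,185) and the collar at (216,263). I'll do one numeric check of lamp axis against socket axis in the scene view.

```bash
python3 - <<'E'
from h import *
c=read_camera("scene"); im=c["img"]; hs=cv2.cvtColor(im,cv2.COLOR_RGB2HSV)
m=cv2.inRange(hs,(4,120,70),(20,255,255)); m[:138]=0;m[156:]=0;m[:,:232]=0;m[:,272:]=0
n,l,st,ce=cv2.connectedComponentsWithStats(m); i=1+st[1:,4].argmax(); print(st[i])
x0,w=st[i,0],st[i,2]; print("flange mid col",x0+(w-1)/2)
print("pred flange extents",[proj(c,[.4985+.028*np.cos(a),.1068+.028*np.sin(a),.140]).round(1).tolist()[0] for a in np.radians([-32,148,-122])])
g=(hs[...,2]>115)&(hs[...,1]<45); g[:172]=0;g[200:]=0;g[:,:232]=0;g[:,274:]=0
n,l,st,ce=cv2.connectedComponentsWithStats(g.astype(np.uint8)); i=1+st[1:,4].argmax(); print("collar",st[i]); 
h=cv2.convexHull(np.argwhere(l==i)[:,::-1].astype(np.int32)); e=cv2.fitEllipse(h); print(e,cast(c,[e[0]],.045))
print("pred",[proj(c,[.498+.036*np.cos(a),.1075+.036*np.sin(a),.045]).round(1).tolist()[0] for a in np.radians([-32,148,58,-122])])
E
```

```text
[240 144  25   9 120]
flange mid col 252.0
pred flange extents [[263.8, 148.0], [238.7, 148.1], [249.9, 152.8]]
collar [232 172  42  12 292]Traceback (most recent call last):
  File "<stdin>", line 9, in <module>
cv2.error: OpenCV(4.12.0) /io/opencv/modules/imgproc/src/shapedescr.cpp:361: error: (-201:Incorrect size of input array) There should be at least 5 points to fit the ellipse in function 'fitEllipseNoDirect'
```

Call:
servo_tool(
  steps=[
    {"jaw":0,"dx":0,"dy":0.5,"dz":25,"roll":0},
    {"jaw":0,"dx":0,"dy":0,"dz":25,"roll":0},
    {"jaw":0,"dx":0,"dy":0,"dz":10,"roll":0},
    {"jaw":0,"dx":0,"dy":0,"dz":5,"roll":0},
    {"jaw":0,"dx":0,"dy":0,"dz":4,"roll":0},
    {"jaw":0,"dx":0,"dy":0,"dz":0,"roll":0},
    {"jaw":0,"dx":0,"dy":0,"dz":0,"roll":0},
  ],
)

```text
time_s: 8.78
position: [0.4992, 0.1084, 0.0509]
tool_rot: [0.001, -0.081, 0.997, 0.0]
ft_force: [0.1, -0.6, -1.1]
gripper_width: 0.0166
finger_force: 78.5
```

```bash
python3 - <<'E'
from h import *
s=readout.read_state(); print(s["time_s"],s["position"],s["ft_force"],s["torque"])
c=read_camera("scene"); t=read_camera("top")
save("s7.png",np.hstack([cv2.resize(c["img"][126:206,208:298],(450,400),interpolation=cv2.INTER_CUBIC),cv2.resize(t["img"][190:270,215:285],(350,400),interpolation=cv2.INTER_CUBIC)]))
E
```

```text
8.7833 [0.49923842 0.10836176 0.05091949] [ 0.13897456 -0.57449385 -1.13900175] [-0.00525849  0.00424985 -0.00270325]
```

View pics/s7.png

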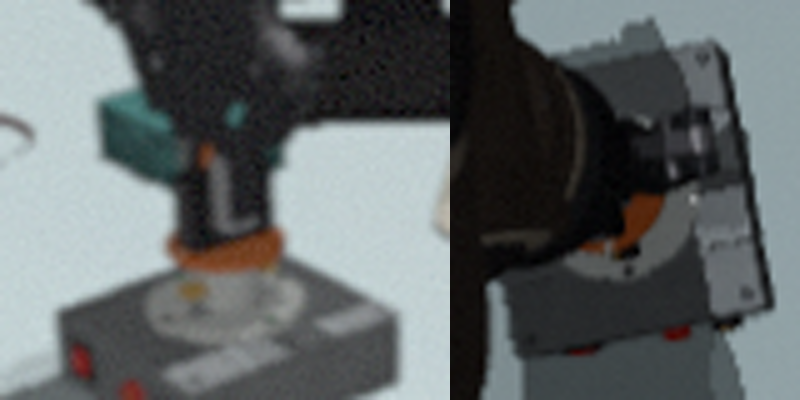

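The foot is 41 mm up, inside the hole and free of contact, with the lugs in line with the slots. Next I'll bring the lugs through slowly.

Call:
servo_tool(
  steps=[
    {"jaw":0,"dx":0.5,"dy":0,"dz":2,"roll":0},
    {"jaw":0,"dx":0,"dy":0,"dz":2,"roll":0},
    {"jaw":0,"dx":0,"dy":0,"dz":2,"roll":0},
    {"jaw":0,"dx":0,"dy":0,"dz":2,"roll":0},
    {"jaw":0,"dx":0,"dy":0,"dz":1,"roll":0},
    {"jaw":0,"dx":0,"dy":0,"dz":0,"roll":0},
    {"jaw":0,"dx":0,"dy":0,"dz":0,"roll":0},
  ],
)

```text
time_s: 9.47
position: [0.498, 0.1083, 0.041]
tool_rot: [-0.0, -0.082, 0.997, -0.0]
ft_force: [-0.2, -1.2, 0.7]
gripper_width: 0.0166
finger_force: 78.7
```

Call:
servo_tool(
  steps=[
    {"jaw":0,"dx":0,"dy":-0.3,"dz":2,"roll":0},
    {"jaw":0,"dx":0,"dy":0,"dz":2,"roll":0},
    {"jaw":0,"dx":0,"dy":0,"dz":2,"roll":0},
    {"jaw":0,"dx":0,"dy":0,"dz":2,"roll":0},
    {"jaw":0,"dx":0,"dy":0,"dz":1,"roll":0},
    {"jaw":0,"dx":0,"dy":0,"dz":0,"roll":0},
    {"jaw":0,"dx":0,"dy":0,"dz":0,"roll":0},
  ],
)

```text
time_s: 10.05
position: [0.4981, 0.1082, 0.0321]
tool_rot: [0.0, -0.082, 0.997, 0.0]
ft_force: [-2.4, 1.7, 3.9]
gripper_width: 0.0166
finger_force: 79.3
```

Call:
servo_tool(
  steps=[
    {"jaw":0,"dx":0,"dy":0,"dz":2,"roll":0},
    {"jaw":0,"dx":0,"dy":0,"dz":1,"roll":0},
    {"jaw":0,"dx":0,"dy":0,"dz":1,"roll":0},
    {"jaw":0,"dx":0,"dy":0,"dz":1,"roll":0},
    {"jaw":0,"dx":0,"dy":0,"dz":0,"roll":0},
    {"jaw":0,"dx":0,"dy":0,"dz":0,"roll":0},
  ],
  force=110,
)

```text
time_s: 10.55
position: [0.4985, 0.1083, 0.0293]
tool_rot: [0.001, -0.082, 0.997, 0.0]
ft_force: [-7.7, -0.4, 20.6]
gripper_width: 0.0164
finger_force: 112.7
```

Fully home: the reported foot height is about 20 mm and the force has risen to 21 N. Now I'll twist clockwise (positive roll).

Call:
servo_tool(
  steps=[
    {"jaw":0,"dx":0.5,"dy":0,"dz":0,"roll":4},
    {"jaw":0,"dx":0,"dy":0,"dz":0,"roll":4},
    {"jaw":0,"dx":0,"dy":0,"dz":0,"roll":4},
    {"jaw":0,"dx":0,"dy":0,"dz":0,"roll":4},
    {"jaw":0,"dx":0,"dy":0,"dz":0,"roll":4},
    {"jaw":0,"dx":0,"dy":0,"dz":0,"roll":4},
    {"jaw":0,"dx":0,"dy":0,"dz":0,"roll":4},
    {"jaw":0,"dx":0,"dy":0,"dz":0,"roll":4},
    {"jaw":0,"dx":0,"dy":0,"dz":0,"roll":4},
    {"jaw":0,"dx":0,"dy":0,"dz":0,"roll":4},
  ],
)

```text
time_s: 11.38
position: [0.4993, 0.1076, 0.0293]
tool_rot: [0.002, 0.266, 0.964, 0.0]
ft_force: [-3.3, -1.8, 16.7]
gripper_width: 0.016
finger_force: 111.8
```

```bash
cat > st.py <<'E'
from h import *
s=readout.read_state(); q=s["tool_rot"]; print(s["time_s"],s["position"].round(4),"yaw",np.degrees(2*np.arctan2(q[2],q[1])).round(2),s["ft_force"].round(1),s["torque"].round(3),s["qpos"].round(2))
E
python3 st.py
```

```text
11.3833 [0.4993 0.1076 0.0293] yaw 149.16 [-3.3 -1.8 16.7] [-0.561  0.843  0.228] [ 0.21  0.15 -0.39  1.03 -0.    0.75]
```

Call:
servo_tool(
  steps=[
    {"jaw":0,"dx":0,"dy":0,"dz":0,"roll":4},
    {"jaw":0,"dx":0,"dy":0,"dz":0,"roll":4},
    {"jaw":0,"dx":0,"dy":0,"dz":0,"roll":4},
    {"jaw":0,"dx":0,"dy":0,"dz":0,"roll":4},
    {"jaw":0,"dx":0,"dy":0,"dz":0,"roll":4},
    {"jaw":0,"dx":0,"dy":0,"dz":0,"roll":4},
    {"jaw":0,"dx":0,"dy":0,"dz":0,"roll":4},
    {"jaw":0,"dx":0,"dy":0,"dz":0,"roll":4},
    {"jaw":0,"dx":0,"dy":0,"dz":0,"roll":4},
    {"jaw":0,"dx":0,"dy":0,"dz":0,"roll":4},
  ],
)

```text
time_s: 12.22
position: [0.4988, 0.1068, 0.0293]
tool_rot: [0.002, 0.58, 0.815, -0.0]
ft_force: [-5.7, -4.9, 18.9]
gripper_width: 0.0165
finger_force: 112.1
```

```bash
python3 st.py
```

```text
12.2167 [0.4988 0.1068 0.0293] yaw 109.15 [-5.7 -4.9 18.9] [-1.077  1.26   0.257] [ 0.21  0.15 -0.39  1.03 -0.    1.45]
```

Call:
servo_tool(
  steps=[
    {"jaw":0,"dx":0,"dy":0,"dz":0,"roll":2},
    {"jaw":0,"dx":0,"dy":0,"dz":0,"roll":2},
    {"jaw":0,"dx":0,"dy":0,"dz":0,"roll":2},
    {"jaw":0,"dx":0,"dy":0,"dz":0,"roll":2},
    {"jaw":0,"dx":0,"dy":0,"dz":0,"roll":0},
    {"jaw":0,"dx":0,"dy":0,"dz":0,"roll":0},
  ],
)

```text
time_s: 12.72
position: [0.4988, 0.1068, 0.0293]
tool_rot: [0.002, 0.633, 0.774, 0.0]
ft_force: [-5.3, -5.4, 18.0]
gripper_width: 0.0162
finger_force: 112.5
```

```bash
python3 st.py
```

```text
12.7167 [0.4988 0.1068 0.0293] yaw 101.44 [-5.3 -5.4 18. ] [-1.216  1.209  0.929] [ 0.21  0.15 -0.39  1.03 -0.    1.58]
```

The moment jumped from 0.26 to 0.93 Nm, so the turn has reached the stop. I'll press 1 mm more, let it settle and take a last look.

Call:
servo_tool(
  steps=[
    {"jaw":0,"dx":0,"dy":0,"dz":1,"roll":0},
    {"jaw":0,"dx":0,"dy":0,"dz":0,"roll":0},
    {"jaw":0,"dx":0,"dy":0,"dz":0,"roll":0},
    {"jaw":0,"dx":0,"dy":0,"dz":0,"roll":0},
  ],
)

```text
time_s: 13.05
position: [0.4989, 0.1068, 0.0292]
tool_rot: [0.002, 0.633, 0.774, 0.0]
ft_force: [-7.6, -5.2, 25.7]
gripper_width: 0.0161
finger_force: 113.9
```

```bash
python3 st.py; python3 - <<'E'
from h import *
c=read_camera("scene"); t=read_camera("top")
save("s8.png",np.hstack([cv2.resize(c["img"][126:206,208:298],(450,400),interpolation=cv2.INTER_CUBIC),cv2.resize(t["img"][190:270,215:285],(350,400),interpolation=cv2.INTER_CUBIC)]))
E
```

```text
13.05 [0.4989 0.1068 0.0292] yaw 101.44 [-7.6 -5.2 25.7] [-1.335  1.862  0.946] [ 0.21  0.15 -0.39  1.03 -0.    1.58]
```

View pics/s8.png

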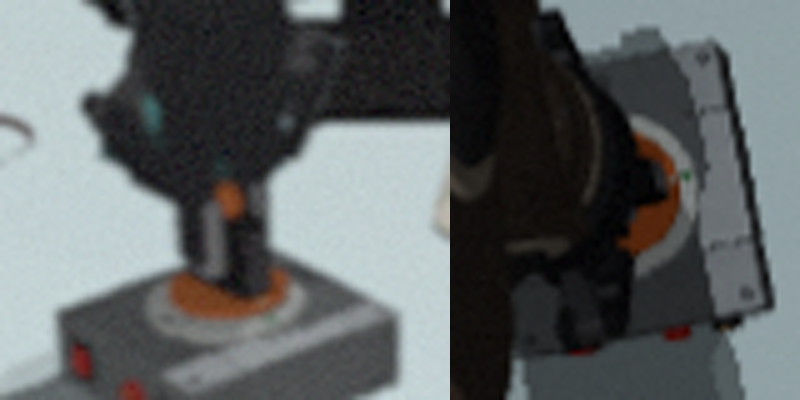

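The flange sits down on the collar at (230,295), and the white dot at (678,172) points at the green dot at (686,176). The lamp is home and turned to the stop, so I'm handing in.

```bash
python3 -c "
from workcell import robot
print(robot.job_done())"
```

```text
the job is handed in; nothing more can be done
None
```

The amber lamp is in the tester, pressed fully down and turned clockwise to the stop, with the gripper still holding it at hand-in (about 13 s used); I kept clear of the blue lamp and beaker but did not recheck them in the last picture.

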